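# Put two drill batteries on the sloping charger, tabs uphill, and switch it on

## Robot

A 6-joint arm with a two-finger parallel gripper is mounted at the origin on the work surface. World frame = base frame: x ahead of the robot, y to its left, z up, the work surface at z = 0. Lengths are in mm, angles in rad, forces in N, time in s.
With the tool pointing down it reaches from about 325 to 750 mm from the base axis. Payload 7.6 kg.
Tool frame: the origin (TCP) lies between the finger pads; the fingertips stand 8 mm ahead of it and the grasp point (between the pads) lies 11 mm behind it; x points along the fingers, z is the direction in which the jaws open and shut, and the axes are right-handed (so a half turn about x gives the same grasp; the last joint's range is limited). The gripper opens to 85 mm and grips with 20 to 120 N. Pads are 22 mm wide; open, the fingers measure 114 mm over their backs; the gripper's body (76 mm by 85 mm) begins 54 mm behind the grasp point. The pads swing forward as they close: fully open they stand 13 mm farther back than shut.
Start: joints at [1.162, 0.052, 1.401, -0, 1.689, -0.07], TCP at [174.471, 495.182, 239.323] pointing down, gripper open.
Joint ranges: [-2.9, 2.9], [-0.91, 2.17], [0.12, 2.37], [-1.06, 4.2], [0.26, 2.73], [-2.93, 2.93]. Speed limits (rad/s): [2.57, 2.57, 3.01, 3.14, 3.14, 3.14].

## Interface

Orientations are given as a rotation vector (axis times angle).
In Python, from plant import r gives the robot as it stands. The module is installed in compiled form; this text tells all that it offers.
- The arm moves only by the tool servo_tool, never from a script. Its argument "moves" is a list of rows, each an object with "dp": the shift along the tool's x, y, z in cm, a list of three; "angular": the turn, a rotation vector about the tool's x, y, z in degrees, a list of three; "fingers": the opening, from -1 (shut) to 1 (fully open), so that 0 is half open. In form: [{"dp": [tx, ty, tz], "angular": [wx, wy, wz], "fingers": fingers}, ...]. A call has 1 to 5 rows; each row is the pose to reach, as a shift and turn from the pose measured when the call began, along the tool's axes at that moment; what a row does not reach only later rows make up. A row lasts 1/8 s, in which the tool goes at most 62.5 mm and 10.7 degrees, less where a joint would pass 70% of its speed; a pose out of reach is approached as far as the arm can. A call with a gripper value outside its range is refused whole. The fingers move at their own pace and stop on an object; the grip force is fixed at half the most. Time passes only in rows, so rows that repeat a pose let the fingers close. It gives the time, the measured TCP pose, the force and the opening at its end, in the units of the state.
- r.read_state(): the state, without advancing time (a new reading comes with each control period).
- r.get_image(name): name is "side" or "top" or "wrist"; returns a dict with "frame" (400x640x3 uint8, red, green, blue), "z_map" (400x640 float32, mm along the optical axis (not along the pixel's ray), 0 where there is no reading), "intrinsics" (3x3 intrinsics, pixels), "xyz" and "rotation" of the camera in the world; the wrist camera has in their place "hand_eye" (4x4, takes a point from camera to tool coordinates, whose origin is the TCP and whose axes are the tool frame's). Camera axes: x right, y up, looking along -z (the intrinsics and any distortion apply to the point x, -y, -z); pixel columns grow to the right and rows downward; lengths in mm; the calibration is good to about 2 mm. A picture is of the moment at which its call begins: read the wrist's pose just before it.
- r.close_job(): hands the job in, once; it reports no verdict.
The state is a dict: "time": time; "q": joint angles; "dq": joint speeds; "joint_torque": joint torques, N m; "tcp_pos": TCP position; "orientation": TCP orientation; "contact_force": force on the tool from outside, world axes, zero at the start; "torque": the same for the moment, N m; "grip_width": opening from 0.0 (shut) to 1.0 (fully open).
Only numpy, scipy, OpenCV 4.12 (cv2) and the standard library are available. Lean on these libraries where they do the work, as an engineer would, in place of code of your own. Each camera call takes 0.05 s, during which the arm holds its last target. There are 200 camera calls.

## Task

Lay the two teal drill battery packs in the sloping charging deck, one in each bay (either pack in either bay), each lying flat on the bay's floor with its orange tab pointing uphill through the gap in the upper wall; keep hold of each until it rests flat on the slope: do not drop it or let it tip in by itself. When both are in and let go, push the charger's red-knobbed switch lever all the way over, away from the robot. Do not shift the tub, the wrench or the steel block.

Things in the scene. Friction and masses are not known exactly. Their poses are not given: they have to be found in the camera images.
- pack_a: one teal drill battery pack, flat on the bench, any yaw, about 0.36 kg. Body 100 (x) x 64 (y) x 28 high; centred on it a black grip block 70 (x) x 42 (y) x 28 high (top at 56): grip it across its 42 mm. Orange tab 22 wide sticks 16 mm out of the +x end, 6 to 18 above the underside. Origin: centre of the underside; x towards the tab, z out of the black block
- pack_b: the other, identical teal drill battery pack, flat on the bench, any yaw, about 0.36 kg. Body 100 (x) x 64 (y) x 28 high; centred on it a black grip block 70 (x) x 42 (y) x 28 high (top at 56): grip it across its 42 mm. Orange tab 22 wide sticks 16 mm out of the +x end, 6 to 18 above the underside. Origin: centre of the underside; x towards the tab, z out of the black block
- pack_a_tab (a point): end face of pack_a's orange tab, 66 mm along x from the pack's origin, 12 mm above its underside; axes as the pack's
- pack_b_tab (a point): end face of pack_b's orange tab, 66 mm along x from the pack's origin, 12 mm above its underside; axes as the pack's
- bay_left (a point): left bay of the deck: a pocket 108 (x) x 72 (y), walls 14 high. Point: centre of its floor. Axes tilted 30 degrees with the deck: x uphill (away from the robot), y left, z square out of the floor. Its uphill wall (6 thick) has a 34 mm gap in the middle for a pack's orange tab; the downhill wall has none. 100 mm from the other bay, 28 mm partition between
- bay_right (a point): right bay of the deck: a pocket 108 (x) x 72 (y), walls 14 high. Point: centre of its floor. Axes tilted 30 degrees with the deck: x uphill (away from the robot), y left, z square out of the floor. Its uphill wall (6 thick) has a 34 mm gap in the middle for a pack's orange tab; the downhill wall has none. The bay nearer the switch
- deck: the sloping deck of the charging rack, grey floor, white walls, 120 (uphill) x 184, fixed to the bench at a position and yaw that vary; low edge towards the robot. Origin: midway between the two bay points, 52 mm above the bench; axes as the bays'
- switch (a joint): angle (rad) of the switch lever on a grey block (70 x 50, 25 high), 170 mm to the right of the deck's middle. About 0 = off, leaning 0.5 rad towards the robot; 1.0 = fully on, leaning 0.5 rad away. Upright half way. It moves lightly (about 1 N at the knob) and stays where it is left
- switch_tip (a point): centre of the red ball (26 mm across) on the end of the switch lever (steel rod 10 thick, 80 from pivot to ball centre, pivot 22 above the bench). The lever swings in the upright plane along the deck's uphill direction, from the robot's side to the far side
- tub: bystander: white plastic bowl, 100 across, 60 high, beyond the work
- wrench: bystander: steel wrench, 180 long, lying on the bench
- steel_block: bystander: dark steel block 50 x 50 x 60 high
Not all that is in view belongs to the job. What is shaped like the pack_a but blue or pink is not meant.

How it is judged:
By the outcome, as a careful person would: the job done as asked, in the order asked, and still so for the second after the job is handed in, with the robot touching nothing.
It also fails if it takes over 69 s, if anything falls off the work surface, if the arm or the gripper's body presses on something with over 40 N, if the wrist force passes 120 N, or if a joint passes its speed limit or range.

## Working session

There is one attempt and no reset: what is moved stays moved. The work goes in short steps, Python scripts to look and compute and a tool call to move; the robot and the scene stay as the last step left them, time stands still between calls to the robot, and variables do not carry over. Pictures are saved under pics/ and viewed, about 8 in all and at most 12, crops included, and the job is handed in when it is done.

Besides the shell and the picture viewer there is one more tool, called after ">>>" in YAML: its name, and indented under it one key for each argument. servo_tool: Moves the arm, as the interface text tells. Its arguments: {"type":"object","properties":{"moves":{"type":"array","items":{"type":"object","properties":{"dp":{"type":"array","items":{"type":"number"}},"angular":{"type":"array","items":{"type":"number"}},"fingers":{"type":"number"}}}}},"required":["moves"]}

```bash
mkdir -p pics
cat > h.py <<'E'
import numpy as np, cv2
from scipy.spatial.transform import Rotation as R
from plant import r
def rot(v):
    v=np.array(v,float); return v if v.shape==(3,3) else R.from_rotvec(v.ravel()).as_matrix()
def cam(n):
    s=r.read_state(); d=r.get_image(n)
    if n=='wrist':
        T=np.eye(4);T[:3,:3]=rot(s['orientation']);T[:3,3]=s['tcp_pos'];T=T@np.array(d['hand_eye'])
        d['C'],d['R']=T[:3,3],T[:3,:3]
    else: d['C'],d['R']=np.array(d['xyz'],float),rot(d['rotation'])
    return d
def cloud(d):
    K=np.array(d['intrinsics']);z=d['z_map'];v,u=np.mgrid[:z.shape[0],:z.shape[1]]
    p=np.stack([(u-K[0,2])/K[0,0]*z,-(v-K[1,2])/K[1,1]*z,-z],-1)
    P=p@d['R'].T+d['C'];P[z==0]=np.nan;return P
def ray(d,u,v,h):
    K=np.array(d['intrinsics']);g=d['R']@np.array([(u-K[0,2])/K[0,0],-(v-K[1,2])/K[1,1],-1.]);return d['C']+g*(h-d['C'][2])/g[2]
def save(d,n): cv2.imwrite('pics/'+n,d['frame'][...,::-1])
E
python3 - <<'E'
from h import *
s=r.read_state();print(s)
for n in('top','side'):
    d=cam(n);save(d,n+'0.png');print(n,d['C'],d['R'].round(3),d['intrinsics'],d.keys())
    np.savez('pics/'+n+'0.npz',P=cloud(d),f=d['frame'])
E
```

```text
{'time': 0.0, 'q': array([ 1.16168796e+00,  5.28150703e-02,  1.40173122e+00, -1.25279230e-05,
        1.68856361e+00, -7.03014543e-02]), 'dq': array([-0.00050505,  0.00067951, -0.00022399,  0.00029816,  0.00072019,
       -0.00144994]), 'joint_torque': array([-2.06136483e-04, -3.81668401e+01, -3.60185874e+01, -1.13863707e-04,
        6.17014986e-03, -1.26522997e-05]), 'tcp_pos': array([174.36037189, 494.90267339, 238.48048023]), 'orientation': array([-0.95693661,  1.35197232,  0.95561566]), 'contact_force': array([ 0.64013552,  0.51802172, -0.05399418]), 'torque': array([ 0.01047355, -0.01591588,  0.03438493]), 'grip_width': 0.9968199351621796}
top [ 449.77041428 -142.68760836 1393.29794074] [[-0.01   0.997 -0.077]
 [-1.    -0.01   0.002]
 [ 0.001  0.077  0.997]] [[514.12487934   0.         321.9790362 ]
 [  0.         514.12487934 200.92622289]
 [  0.           0.           1.        ]] dict_keys(['frame', 'z_map', 'intrinsics', 'xyz', 'rotation', 'C', 'R'])
side [  399.07980182 -1136.42895844   830.04353195] [[ 0.988  0.102 -0.118]
 [-0.156  0.569 -0.808]
 [-0.015  0.816  0.578]] [[473.9880142    0.         307.80541351]
 [  0.         473.9880142  187.56545295]
 [  0.           0.           1.        ]] dict_keys(['frame', 'z_map', 'intrinsics', 'xyz', 'rotation', 'C', 'R'])
```

View pics/top0.png

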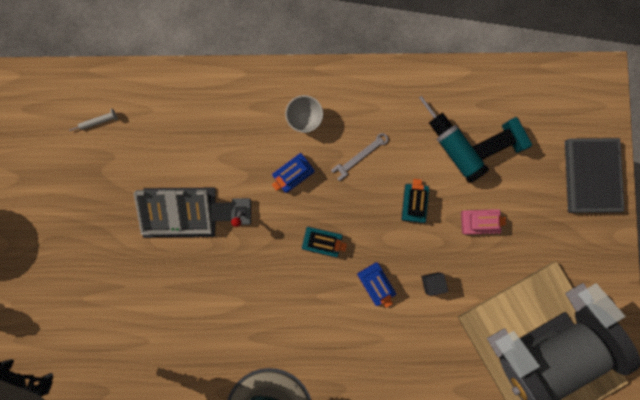

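View pics/side0.png

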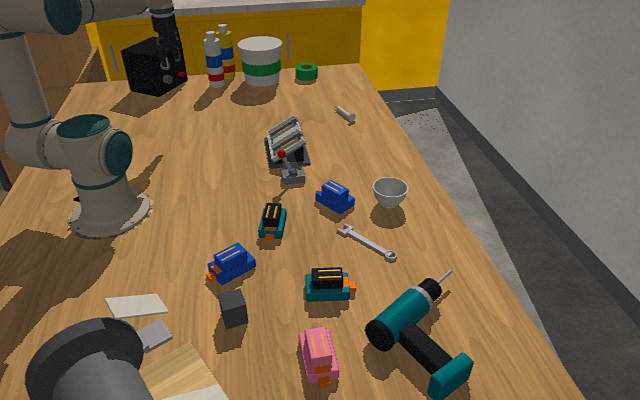

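Top view candidates: teal packs at (324,242), with its tab to the right, and (416,202), with its tab up. Not wanted: blue at (293,172) and (377,285), pink at (482,222), and the teal drill with its battery at (460,150)/(515,135). The deck is at (175,212), with the switch knob at (237,221).

Run:
```python
from h import *
z=np.load('pics/top0.npz');P=z['P'];f=z['f']
hsv=cv2.cvtColor(f,cv2.COLOR_RGB2HSV)
bench=P[230:300,230:300].reshape(-1,3);print('bench z',np.nanmedian(bench[:,2]),np.nanstd(bench[:,2]))
for nm,(u,v) in dict(A=(324,242),B=(416,202)).items():
    sl=np.s_[v-32:v+32,u-32:u+32]
    p=P[sl].reshape(-1,3);h=hsv[sl].reshape(-1,3)
    top=p[(p[:,2]>48)&(p[:,2]<64)]
    body=p[(p[:,2]>18)&(p[:,2]<64)]
    org=(h[:,0]<14)&(h[:,1]>170)&(h[:,2]>90)&(p[:,2]>7)&(p[:,2]<28)
    for n,q in(('top',top),('body',body),('tab',p[org])):
        if len(q)<3: print(nm,n,len(q));continue
        c,wh,a=cv2.minAreaRect(q[:,:2].astype(np.float32));print(nm,n,len(q),'rect',np.round(c,1),np.round(wh,1),round(a,1),'med',np.nanmedian(q,0).round(1))
# deck
sl=np.s_[180:245,130:262];p=P[sl].reshape(-1,3);h=hsv[sl].reshape(-1,3)
q=p[p[:,2]>12];
red=((h[:,0]<6)|(h[:,0]>174))&(h[:,1]>150)&(h[:,2]>80);print('red',p[red].round(0).tolist())
d=q[q[:,1]>60];print('deck',np.nanmin(d,0),np.nanmax(d,0))
s=q[q[:,1]<60];print('sw',s.min(0),s.max(0))
c,wh,a=cv2.minAreaRect(d[:,:2].astype(np.float32));print(c,wh,a)
# plane fit by RANSAC-ish
A=np.c_[d[:,:2],np.ones(len(d))]; k=np.ones(len(d),bool)
for _ in range(5):
    x=np.linalg.lstsq(A[k],d[k,2],rcond=None)[0];res=d[:,2]-A@x;k=np.abs(res)<6+10*(_<2);print(x,k.sum(),len(d))
im=cv2.resize(f[180:245,125:265][...,::-1],None,fx=5,fy=5,interpolation=cv2.INTER_CUBIC)
im2=cv2.resize(f[170:270,300:440][...,::-1],None,fx=5,fy=5)[:250]
im2=cv2.resize(f[175:265,300:440][...,::-1],(700,270))
cv2.imwrite('pics/c1.png',np.vstack([im,im2]))
```

```text
bench z -0.4727865085579879 2.8989697168880295
A top 426 rect [ 448.5 -142.7] [69.6 41.6] 76.3 med [ 448.6 -142.1   55.4]
A body 917 rect [ 446.6 -149.9] [115.2  63.8] 76.2 med [ 448.2 -142.3   31.7]
A tab 39 rect [ 436.3 -193.6] [24.6 22.1] 81.2 med [ 437.2 -197.7   20.2]
B top 435 rect [ 549.1 -393.9] [43.1 70.2] 82.9 med [ 549.7 -393.6   55.6]
B body 916 rect [ 556.8 -394.7] [ 65.1 115.4] 83.5 med [ 547.8 -390.3   35.4]
B tab 61 rect [ 600.1 -402.5] [23.6 26.1] 86.7 med [ 603.9 -400.5   19.1]
red [[508.0, 75.0, 105.0], [508.0, 73.0, 104.0], [508.0, 70.0, 105.0], [508.0, 68.0, 103.0], [506.0, 80.0, 106.0], [506.0, 78.0, 104.0], [506.0, 75.0, 110.0], [506.0, 73.0, 107.0], [506.0, 70.0, 106.0], [506.0, 68.0, 102.0], [506.0, 66.0, 102.0], [504.0, 84.0, 99.0], [503.0, 79.0, 111.0], [503.0, 78.0, 107.0], [503.0, 76.0, 102.0], [503.0, 72.0, 112.0], [503.0, 71.0, 102.0], [503.0, 67.0, 111.0], [503.0, 66.0, 101.0], [501.0, 83.0, 104.0], [501.0, 80.0, 108.0], [501.0, 77.0, 110.0], [501.0, 75.0, 108.0], [501.0, 72.0, 109.0], [500.0, 69.0, 111.0], [501.0, 68.0, 105.0], [501.0, 66.0, 103.0], [
[... 479 characters left out ...]
, [491.0, 82.0, 96.0], [491.0, 78.0, 102.0], [491.0, 77.0, 97.0], [491.0, 72.0, 109.0], [491.0, 71.0, 102.0], [491.0, 69.0, 101.0]]
deck [465.38159475  60.21756578  12.00192382] [597.16193844 336.46376117 112.11478743]
sw [498.16809456  47.45386979  12.05312077] [565.39005082  59.99531766  38.57461334]
(531.1498413085938, 198.2308807373047) (275.6287536621094, 131.84046936035156) 89.42672729492188
[ 4.37379448e-01  5.81461454e-02 -1.92546100e+02] 3063 3806
[ 5.04136079e-01  4.23154700e-02 -2.24031127e+02] 3125 3806
[ 5.23960577e-01  3.51995896e-02 -2.32514231e+02] 1826 3806
[ 5.32949764e-01  2.43606370e-02 -2.36054647e+02] 1999 3806
[ 5.49031841e-01  1.20681969e-02 -2.42556930e+02] 2094 3806
```

View pics/c1.png

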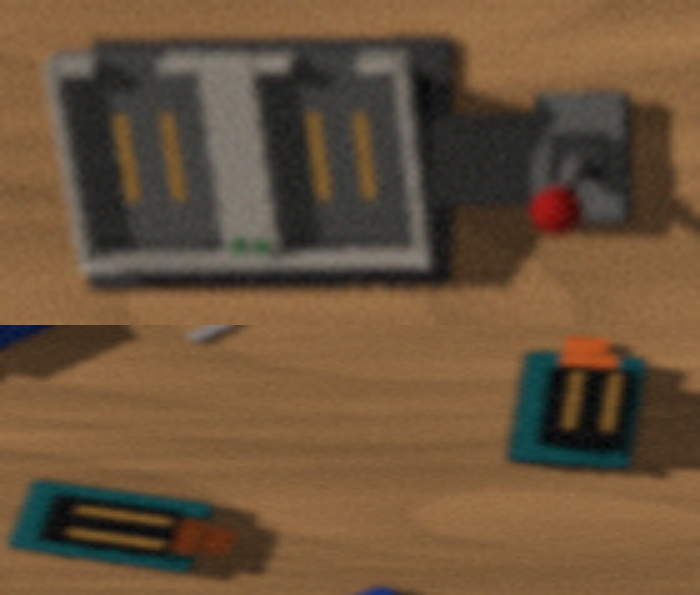

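Both chosen packs are teal with orange tabs: A's tab points right, B's points uphill. I'll take a closer wrist view of the deck on the way.

```bash
cat >> h.py <<'E'
def tool(n,yaxis):
    x=-np.array(n,float);x/=np.linalg.norm(x);z=np.array(yaxis,float);z-=x*(z@x);z/=np.linalg.norm(z)
    return np.stack([x,np.cross(z,x),z],1)
def go(pos,Rt,s=None):
    s=s or r.read_state();R0=rot(s['orientation']);p=np.array(s['tcp_pos'])
    best=None
    for F in(np.eye(3),np.diag([1,-1,-1])):
        w=np.degrees(R.from_matrix(R0.T@Rt@F).as_rotvec())
        if best is None or np.linalg.norm(w)<np.linalg.norm(best):best=w
    print('dp',(R0.T@(np.array(pos)-p)/10).round(2).tolist(),'ang',best.round(1).tolist(),'q6 %.2f t %.2f'%(s['q'][5],s['time']))
def down(psi): return tool([0,0,1],[-np.sin(psi),np.cos(psi),0])
E
python3 - <<'E'
from h import *
z=np.load('pics/top0.npz');P=z['P'];f=z['f'].astype(int)
sl=np.s_[182:243,130:216];p=P[sl].reshape(-1,3);c=f[sl].reshape(-1,3)
q=p[(p[:,2]>12)&(p[:,1]>110)]
n=np.array([-.5,0,.866])
for yaw in np.radians([-2,0,2]):
    pass
w=(c.min(1)>115)&(p[:,2]>12)
x=p[w];print(w.sum())
# wall-top plane
A=np.c_[x[:,:2],np.ones(len(x))];k=np.ones(len(x),bool)
for _ in range(6):
    s=np.linalg.lstsq(A[k],x[k,2],rcond=None)[0];k=np.abs(x[:,2]-A@s)<5
print(s,k.sum(),np.degrees(np.arctan2(s[1],s[0])),np.degrees(np.arctan(np.hypot(*s[:2]))))
yaw=np.arctan2(s[1],s[0]);
e1=np.array([np.cos(yaw)*.866,np.sin(yaw)*.866,.5]);e2=np.array([-np.sin(yaw),np.cos(yaw),0]);
t=np.c_[x[k]@e1,x[k]@e2].astype(np.float32);cc,wh,a=cv2.minAreaRect(t);print(cc,wh,a)
n=np.cross(e1,e2);h=np.median(x[k]@n);o=cc[0]*e1+cc[1]*e2+h*n;print('rimcentre',o,'origin',o-14*n)
s=r.read_state();print(rot(s['orientation']).round(2))
d=cam('wrist');print(np.array(d['hand_eye']).round(2),d['intrinsics'])
go([430,190,330],tool([-.5,0,.866],[0,1,0]))
E
```

```text
7
[ 6.27228202e-01 -9.84227569e-03 -2.64543419e+02] 7 -0.8989943021751536 32.10027141936464
(484.6589050292969, 253.2239990234375) (120.1903076171875, 176.1907196044922) 2.3372020721435547
rimcentre [527.23468239 244.98196515  62.87439966] origin [534.23382074 244.87213679  50.75039966]
[[-0.   -0.94  0.33]
 [-0.    0.33  0.94]
 [-1.    0.   -0.  ]]
[[  -0.      0.3    -0.95 -134.34]
 [   0.      0.95    0.3    76.76]
 [   1.     -0.     -0.     -0.9 ]
 [   0.      0.      0.      1.  ]] [[334.03636138   0.         316.79456261]
 [  0.         334.03636138 200.88540927]
 [  0.           0.           1.        ]]
dp [-9.11, -34.24, -20.28] ang [-19.0, -5.1, -29.7] q6 -0.07 t 0.15
```

Run:
```python
from h import *
go([439,245,216],tool([-.5,0,.866],[0,1,0]))
```

```text
dp [2.28, -33.27, -14.78] ang [-19.0, -5.1, -29.7] q6 -0.07 t 0.15
```

>>> servo_tool:
  moves:
    - {"dp":[2.28,-33.27,-14.78],"angular":[-19.0,-5.1,-29.7],"fingers":1}
    - {"dp":[2.28,-33.27,-14.78],"angular":[-19.0,-5.1,-29.7],"fingers":1}
    - {"dp":[2.28,-33.27,-14.78],"angular":[-19.0,-5.1,-29.7],"fingers":1}
    - {"dp":[2.28,-33.27,-14.78],"angular":[-19.0,-5.1,-29.7],"fingers":1}
    - {"dp":[2.28,-33.27,-14.78],"angular":[-19.0,-5.1,-29.7],"fingers":1}

```text
time: 0.78
tcp_pos: [401.3, 279.6, 218.8]
orientation: [-1.415, 0.814, 0.817]
contact_force: [-0.2, 1.6, 0.4]
grip_width: 1.001
```

Run:
```python
from h import *
go([439,245,216],tool([-.5,0,.866],[0,1,0]))
```

```text
dp [2.12, -3.12, -3.47] ang [0.2, 0.0, -0.0] q6 -0.80 t 0.78
```

>>> servo_tool:
  moves:
    - {"dp":[2.12,-3.12,-3.47],"angular":[0,0,0],"fingers":1}
    - {"dp":[2.12,-3.12,-3.47],"angular":[0,0,0],"fingers":1}
    - {"dp":[2.12,-3.12,-3.47],"angular":[0,0,0],"fingers":1}

```text
time: 1.15
tcp_pos: [438.7, 245.1, 215.8]
orientation: [-1.415, 0.815, 0.817]
contact_force: [-0.8, 0.2, -1.0]
grip_width: 1.001
```

Run:
```python
from h import *
d=cam('wrist');save(d,'w1.png');P=cloud(d);f=d['frame'];np.savez('pics/w1.npz',P=P,f=f,C=d['C'],R=d['R'],intrinsics=d['intrinsics'])
n=np.array([-.5,0,.866]);o=np.array([534.,245,51])
h=(P-o)@n
print('hist',np.histogram(h[(np.abs(P[...,1]-245)<95)&(np.abs(P[...,0]-530)<60)],bins=np.arange(-20,31,2)))
```

```text
hist (array([   0,    0,   15,  182,  657,  875,  923,  368,   48,   26, 6830,
       8764,  267,  239,  264,  221,  225, 3209, 3460,   56,    0,    0,
          0,    0,    0]), array([-20, -18, -16, -14, -12, -10,  -8,  -6,  -4,  -2,   0,   2,   4,
         6,   8,  10,  12,  14,  16,  18,  20,  22,  24,  26,  28,  30]))
```

View pics/w1.png

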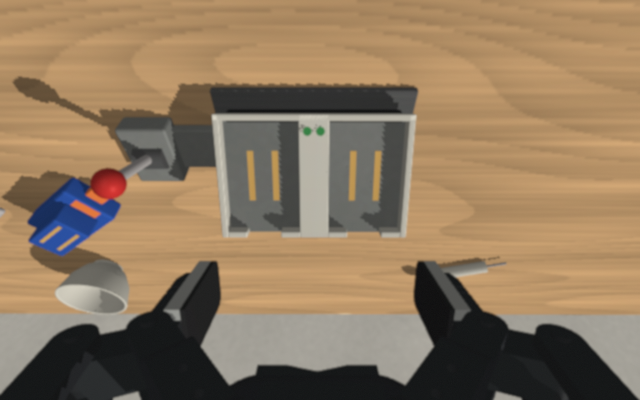

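The wrist view shows the deck clearly: rim corners are near (213,116), (415,116), (222,237) and (405,237), and the tab gaps are at the bottom edge (uphill). The knob is at (108,184).

```bash
cat > deck.py <<'E'
from h import *
def fit(P):
    n=np.array([-.5,0,.866]);o=np.array([534.,245,51])
    reg=(np.abs(P[...,1]-245)<110)&(np.abs(P[...,0]-530)<75)
    h=(P-o)@n
    F=P[reg&(h>-1)&(h<5)];F=F[np.abs((F-o)@[.866,0,.5])<45]
    for _ in range(4):
        c=np.median(F,0);n=np.linalg.svd(F-F.mean(0),full_matrices=False)[2][2];n*=np.sign(n[2]);F=F[np.abs((F-F.mean(0))@n)<2]
    c=F.mean(0);print('tilt',np.degrees(np.arccos(n[2])),'yaw',np.degrees(np.arctan2(-n[1],-n[0])))
    W=P[reg&(np.abs((P-c)@n-14)<2.5)];
    e2=np.cross(n,[1,0,0]);e2/=np.linalg.norm(e2);e1=np.cross(e2,n)
    t=np.c_[(W-c)@e1,(W-c)@e2].astype(np.float32)
    (cc,wh,a)=cv2.minAreaRect(t);print(cc,wh,a,len(W))
    a=(a+45)%90-45;a=np.radians(a);ex=np.cos(a)*e1+np.sin(a)*e2;ey=np.cross(n,ex)
    o=c+cc[0]*e1+cc[1]*e2;return o,np.stack([ex,ey,n],1)
if __name__=='__main__':
    z=np.load('pics/w1.npz');o,D=fit(z['P']);print(o,D.round(4),'yaw',np.degrees(np.arctan2(D[1,0],D[0,0])))
    hs=cv2.cvtColor(z['f'],cv2.COLOR_RGB2HSV);m=((hs[...,0]<6)|(hs[...,0]>174))&(hs[...,1]>170);m[:, 200:]=0;m[250:]=0
    print('knob',np.nanmedian(z['P'][m],0),m.sum(), 'deckcoords',)
    np.savez('deck.npz',o=o,D=D)
    s=r.read_state();go([448.5,-142.7,150],down(np.radians(-13.7)))
E
python3 deck.py
```

```text
tilt 29.932103396555892 yaw 0.2817452104683078
(-1.1128158569335938, -0.0412139892578125) (119.42547607421875, 184.369873046875) 0.2522521913051605 6820
[530.41254378 241.31988825  51.39403779] [[ 8.666e-01 -3.800e-03 -4.990e-01]
 [ 3.000e-03  1.000e+00 -2.500e-03]
 [ 4.990e-01  6.000e-04  8.666e-01]] yaw 0.19767572471326644
knob [493.22979277  76.68264385 101.73142492] 791 deckcoords
dp [6.18, 2.58, -38.84] ang [13.6, 3.6, 29.8] q6 -0.93 t 1.20
```

```bash
sed -i 's/for F in(np.eye(3),np.diag(\[1,-1,-1\])):/for F in(np.eye(3),):/' h.py
python3 - <<'E'
from h import *
go([448.5,-142.7,170],down(np.radians(-103.7)))
E
```

```text
dp [4.45, 1.58, -38.84] ang [101.3, 27.1, 21.3] q6 -0.93 t 1.20
```

>>> servo_tool:
  moves:
    - {"dp":[4.45,1.58,-38.84],"angular":[101.3,27.1,21.3],"fingers":1}
    - {"dp":[4.45,1.58,-38.84],"angular":[101.3,27.1,21.3],"fingers":1}
    - {"dp":[4.45,1.58,-38.84],"angular":[101.3,27.1,21.3],"fingers":1}
    - {"dp":[4.45,1.58,-38.84],"angular":[101.3,27.1,21.3],"fingers":1}
    - {"dp":[4.45,1.58,-38.84],"angular":[101.3,27.1,21.3],"fingers":1}

```text
time: 1.82
tcp_pos: [446.6, -65.4, 179.5]
orientation: [-0.644, 1.3, 0.329]
contact_force: [1.2, -0.2, 0.6]
grip_width: 0.997
```

Run:
```python
from h import *
go([448.5,-142.7,170],down(np.radians(-103.7)))
```

```text
dp [1.94, -5.92, -4.67] ang [50.2, 13.5, 10.5] q6 -0.81 t 1.82
```

>>> servo_tool:
  moves:
    - {"dp":[1.94,-5.92,-4.67],"angular":[50.2,13.5,10.5],"fingers":1}
    - {"dp":[1.94,-5.92,-4.67],"angular":[50.2,13.5,10.5],"fingers":1}
    - {"dp":[1.94,-5.92,-4.67],"angular":[50.2,13.5,10.5],"fingers":1}
    - {"dp":[1.94,-5.92,-4.67],"angular":[50.2,13.5,10.5],"fingers":1}
    - {"dp":[1.94,-5.92,-4.67],"angular":[50.2,13.5,10.5],"fingers":1}

```text
time: 2.45
tcp_pos: [449.1, -141.1, 170.0]
orientation: [0.19, 1.565, -0.189]
contact_force: [0.9, 0.3, 0.8]
grip_width: 1.0
```

```bash
cat >> h.py <<'E'
def pack(P,c,yaw):
    "refine pack centre / yaw (rad) from cloud: block top rectangle"
    m=(np.hypot(P[...,0]-c[0],P[...,1]-c[1])<60)&(P[...,2]>50)&(P[...,2]<62)
    t=P[m];cc,wh,a=cv2.minAreaRect(t[:,:2].astype(np.float32))
    if wh[1]>wh[0]:a+=90
    a=np.radians(a);a-=np.pi*round((a-yaw)/np.pi);print('pack',np.round(cc,1),np.round(wh,1),'yaw',np.degrees(a).round(1),'topz',np.median(t[:,2]).round(1),len(t));return np.array(cc),a
E
python3 - <<'E'
from h import *
s=r.read_state();print(s['tcp_pos'],s['q'].round(2))
d=cam('wrist');save(d,'w2.png');c,a=pack(cloud(d),(448.5,-142.7),np.radians(-103.7))
go([c[0],c[1],39],down(a))
E
```

```text
[ 449.07763568 -141.05952033  170.03394058] [-0.38 -0.07  1.66 -0.    1.55 -0.14]
pack [ 447.3 -143.3] [68.9 42.1] yaw -103.7 topz 55.5 4499
dp [13.09, -0.24, -0.09] ang [-0.6, -0.2, -0.1] q6 -0.14 t 2.50
```

View pics/w2.png

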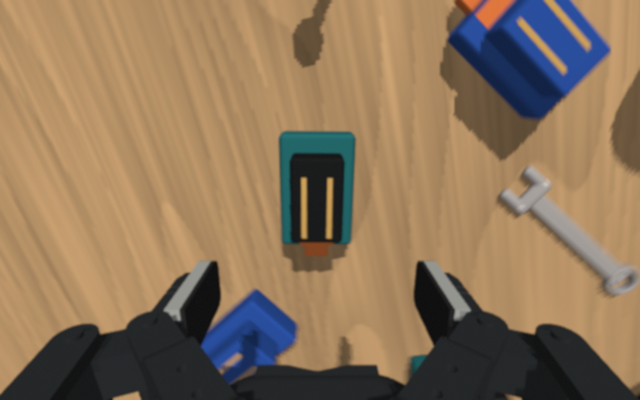

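The teal pack is centred at (317,190) with its tab at (316,248), and nothing is in the fingers' way. Next: descend and grip.

>>> servo_tool:
  moves:
    - {"dp":[6,-0.24,-0.09],"angular":[-0.6,0,0],"fingers":1}
    - {"dp":[11.5,-0.24,-0.09],"angular":[-0.6,0,0],"fingers":1}
    - {"dp":[13.1,-0.24,-0.09],"angular":[-0.6,0,0],"fingers":1}
    - {"dp":[13.1,-0.24,-0.09],"angular":[-0.6,0,0],"fingers":1}

```text
time: 3.0
tcp_pos: [447.6, -142.7, 39.3]
orientation: [0.186, 1.567, -0.184]
contact_force: [0.4, -0.3, 0.2]
grip_width: 1.002
```

>>> servo_tool:
  moves:
    - {"dp":[0,0,0],"angular":[0,0,0],"fingers":-1}
    - {"dp":[0,0,0],"angular":[0,0,0],"fingers":-1}
    - {"dp":[0,0,0],"angular":[0,0,0],"fingers":-1}
    - {"dp":[0,0,0],"angular":[0,0,0],"fingers":-1}
    - {"dp":[0,0,0],"angular":[0,0,0],"fingers":-1}

```text
time: 3.62
tcp_pos: [448.5, -143.0, 41.1]
orientation: [0.186, 1.564, -0.184]
contact_force: [-1.6, 1.3, 7.2]
grip_width: 0.476
```

>>> servo_tool:
  moves:
    - {"dp":[0,0,0],"angular":[0,0,0],"fingers":-1}
    - {"dp":[0,0,0],"angular":[0,0,0],"fingers":-1}

```text
time: 3.88
tcp_pos: [448.4, -143.0, 41.1]
orientation: [0.186, 1.564, -0.184]
contact_force: [-0.3, 1.3, -0.4]
grip_width: 0.48
```

Run:
```python
from h import *
s=r.read_state();print(s['tcp_pos'],rot(s['orientation']).round(3))
```

```text
[ 448.442128   -143.04116966   41.14070556] [[-0.001  0.233  0.972]
 [ 0.001  0.972 -0.233]
 [-1.     0.001 -0.002]]
```

```bash
cat >> h.py <<'E'
def place(side,h,off=41.1,dx=-.5,adj=(0,0)):
    z=np.load('deck.npz');o,D=z['o'],z['D'];return o+D@np.array([dx+adj[0],50*side+adj[1],off+h]),tool(D[:,2],D[:,1])
E
python3 - <<'E'
from h import *
s=r.read_state();s['tcp_pos']=s['tcp_pos']+np.array([0,0,160])
print(place(1,80));go(*place(1,80),s)
E
```

```text
(array([469.36352037, 291.02088439, 156.12363114]), array([[ 4.98967360e-01, -8.66612380e-01, -3.81539943e-03],
       [ 2.45363268e-03, -2.98990452e-03,  9.99992520e-01],
       [-8.66617305e-01, -4.98972989e-01,  6.34483692e-04]]))
dp [4.54, 42.69, -8.08] ang [-101.0, -27.1, -21.3] q6 -0.15 t 3.88
```

>>> servo_tool:
  moves:
    - {"dp":[-2,0,0],"angular":[0,0,0],"fingers":-1}
    - {"dp":[-7,0,0],"angular":[0,0,0],"fingers":-1}
    - {"dp":[-13,0,0],"angular":[0,0,0],"fingers":-1}
    - {"dp":[-16,0,0],"angular":[0,0,0],"fingers":-1}

```text
time: 4.38
tcp_pos: [449.3, -143.5, 204.3]
orientation: [0.185, 1.561, -0.185]
contact_force: [0.7, 0.1, -4.0]
grip_width: 0.48
```

Run:
```python
from h import *
go(*place(1,80))
```

```text
dp [4.8, 42.72, -8.19] ang [-101.1, -26.9, -21.1] q6 -0.15 t 4.38
```

Run:
```python
from h import *
p,T=place(1,80);go(p+[-25,-20,90],T)
```

```text
dp [-4.2, 40.19, -10.14] ang [-101.1, -26.9, -21.1] q6 -0.15 t 4.38
```

>>> servo_tool:
  moves:
    - {"dp":[-4.2,9,-2],"angular":[-10,-2.7,-2.1],"fingers":-1}
    - {"dp":[-4.2,14,-3.5],"angular":[-20,-5.4,-4.2],"fingers":-1}
    - {"dp":[-4.2,19,-5],"angular":[-30,-8,-6.3],"fingers":-1}
    - {"dp":[-4.2,24,-6],"angular":[-40,-10.8,-8.4],"fingers":-1}
    - {"dp":[-4.2,29,-7],"angular":[-50,-13.4,-10.5],"fingers":-1}

```text
time: 5.0
tcp_pos: [447.9, 157.1, 245.7]
orientation: [-0.649, 1.297, 0.332]
contact_force: [1.1, -1.1, -3.6]
grip_width: 0.477
```

Run:
```python
from h import *
p,T=place(1,80);go(p+[-25,-20,90],T)
```

```text
dp [-1.57, 9.07, 6.72] ang [-50.7, -13.5, -10.5] q6 -0.27 t 5.00
```

>>> servo_tool:
  moves:
    - {"dp":[-1.57,3,2],"angular":[-10,-2.7,-2.1],"fingers":-1}
    - {"dp":[-1.57,5,4],"angular":[-20,-5.3,-4.2],"fingers":-1}
    - {"dp":[-1.57,7,5.5],"angular":[-30,-8,-6.3],"fingers":-1}
    - {"dp":[-1.57,9.07,6.72],"angular":[-40.5,-10.8,-8.4],"fingers":-1}
    - {"dp":[-1.57,9.07,6.72],"angular":[-50.7,-13.5,-10.5],"fingers":-1}

```text
time: 5.62
tcp_pos: [443.3, 272.2, 244.2]
orientation: [-1.415, 0.816, 0.824]
contact_force: [-0.0, 0.2, -4.5]
grip_width: 0.476
```

Run:
```python
from h import *
go(*place(1,60))
```

```text
dp [10.95, 2.08, 1.88] ang [0.2, -0.0, -0.2] q6 -0.90 t 5.62
```

>>> servo_tool:
  moves:
    - {"dp":[4,2.08,1.88],"angular":[0,0,0],"fingers":-1}
    - {"dp":[9,2.08,1.88],"angular":[0,0,0],"fingers":-1}
    - {"dp":[10.95,2.08,1.88],"angular":[0,0,0],"fingers":-1}
    - {"dp":[10.95,2.08,1.88],"angular":[0,0,0],"fingers":-1}

```text
time: 6.12
tcp_pos: [478.3, 290.0, 135.6]
orientation: [-1.416, 0.823, 0.826]
contact_force: [-0.3, 0.2, -4.3]
grip_width: 0.476
```

```bash
cat > chk.py <<'E'
import sys
from h import *
name,side=sys.argv[1],int(sys.argv[2])
s=r.read_state();d=cam('wrist');save(d,name);P=cloud(d)
z=np.load('deck.npz');L=(P-z['o'])@z['D']
hs=cv2.cvtColor(d['frame'],cv2.COLOR_RGB2HSV);teal=(hs[...,0]>82)&(hs[...,0]<98)&(hs[...,1]>110)&(hs[...,2]>35)
m=teal&(np.abs(L[...,1]-50*side)<50)&(np.abs(L[...,0])<80)
q=L[m];hh=np.nanpercentile(q[:,2],92)
t=q[np.abs(q[:,2]-hh)<4];cc,wh,a=cv2.minAreaRect(t[:,:2].astype(np.float32))
print('body top h',hh.round(1),'(28=seated) centre',np.round(cc,1),np.round(wh,1),a,'bounds',t.min(0).round(1),t.max(0).round(1),len(t))
print('tcp in deck',((s['tcp_pos']-z['o'])@z['D']).round(1),'F',s['contact_force'].round(1))
E
python3 chk.py w3.png 1; python3 -c "
from h import *
go(*place(1,0))"
```

```text
body top h 87.1 (28=seated) centre [-4.5 48.6] [98.2 61.9] 0.29728949069976807 bounds [-53.4  17.5  83.1] [44.8 79.4 91.1] 6357
tcp in deck [-3.  48.9 98.9] F [-0.3  0.2 -4.3]
dp [5.93, -0.14, 0.06] ang [0.2, -0.1, -0.4] q6 -0.83 t 6.17
```

View pics/w3.png

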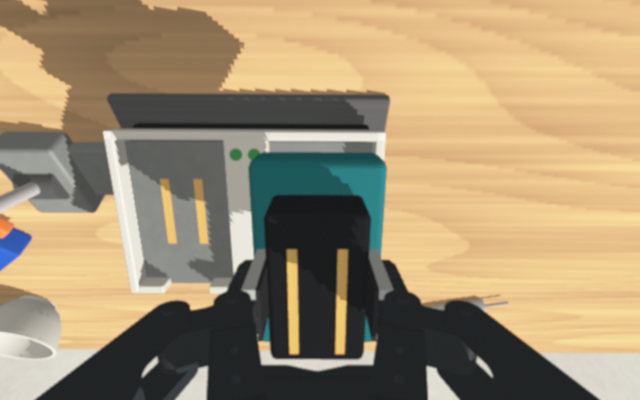

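Pack A is held square above the left bay, with its body centre 4 mm low in deck x. Shift it to centre and lower, checking above the walls.

```bash
python3 -c "
from h import *
go(*place(1,18,dx=1.2,adj=(0,.2)))"
```

```text
dp [4.13, -0.3, 0.08] ang [0.2, -0.1, -0.4] q6 -0.83 t 6.17
```

>>> servo_tool:
  moves:
    - {"dp":[2,-0.35,0.09],"angular":[0.2,-0.1,-0.4],"fingers":-1}
    - {"dp":[4.13,-0.4,0.09],"angular":[0.2,-0.1,-0.4],"fingers":-1}
    - {"dp":[4.13,-0.4,0.09],"angular":[0.2,-0.1,-0.4],"fingers":-1}
    - {"dp":[4.13,-0.4,0.09],"angular":[0.2,-0.1,-0.4],"fingers":-1}

```text
time: 6.68
tcp_pos: [502.8, 292.0, 105.4]
orientation: [-1.413, 0.812, 0.818]
contact_force: [-0.0, 0.3, -4.5]
grip_width: 0.48
```

```bash
python3 chk.py w4.png 1; python3 -c "
from h import *
go(*place(1,0,dx=1.2,adj=(0,.2)))"
```

```text
body top h 48.3 (28=seated) centre [ 1.8 50.6] [61.9 98.2] 89.93568420410156 bounds [-47.3  19.7  44.3] [50.9 81.6 52.3] 6327
tcp in deck [ 3.1 50.8 60.5] F [-0.   0.3 -4.5]
dp [1.94, 0.21, -0.07] ang [-0.0, 0.1, 0.1] q6 -0.82 t 6.72
```

>>> servo_tool:
  moves:
    - {"dp":[0.6,0.2,-0.06],"angular":[0,0,0],"fingers":-1}
    - {"dp":[1.2,0.2,-0.06],"angular":[0,0,0],"fingers":-1}
    - {"dp":[1.7,0.2,-0.06],"angular":[0,0,0],"fingers":-1}
    - {"dp":[1.95,0.2,-0.06],"angular":[0,0,0],"fingers":-1}
    - {"dp":[1.95,0.2,-0.06],"angular":[0,0,0],"fingers":-1}

```text
time: 7.35
tcp_pos: [510.6, 291.4, 87.6]
orientation: [-1.413, 0.812, 0.818]
contact_force: [-4.5, -1.4, -1.3]
grip_width: 0.477
```

```bash
python3 chk.py w5.png 1
```

```text
body top h 29.0 (28=seated) centre [-0.1 50.2] [62.4 97.9] 89.99786376953125 bounds [-49.1  19.   25. ] [48.8 81.4 33. ] 6407
tcp in deck [ 1.1 50.2 41.1] F [-4.5 -1.4 -1.3]
```

>>> servo_tool:
  moves:
    - {"dp":[0.12,0,0],"angular":[0,0,0],"fingers":-1}
    - {"dp":[0.12,0,0],"angular":[0,0,0],"fingers":-1}
    - {"dp":[0.05,0,0],"angular":[0,0,0],"fingers":-0.4}
    - {"dp":[0,0,0],"angular":[0,0,0],"fingers":0.3}
    - {"dp":[0,0,0],"angular":[0,0,0],"fingers":0.8}

```text
time: 8.02
tcp_pos: [511.4, 291.8, 88.7]
orientation: [-1.413, 0.81, 0.817]
contact_force: [-0.5, -0.4, 0.0]
grip_width: 0.84
```

```bash
python3 chk.py w6.png 1; python3 -c "
from h import *
print(r.read_state()['grip_width'])"
```

```text
body top h 28.9 (28=seated) centre [-0.8 50.2] [62.5 97.8] 89.94239044189453 bounds [-49.7  18.9  24.9] [48.1 81.5 32.9] 8125
tcp in deck [ 2.3 50.6 41.7] F [-0.5 -0.4  0. ]
0.8930319500080928
```

>>> servo_tool:
  moves:
    - {"dp":[-3,0,0],"angular":[0,0,0],"fingers":1}
    - {"dp":[-8,0,0],"angular":[0,0,0],"fingers":1}
    - {"dp":[-13,0,0],"angular":[0,0,0],"fingers":1}
    - {"dp":[-15,0,0],"angular":[0,0,0],"fingers":1}

```text
time: 8.57
tcp_pos: [436.0, 291.9, 222.2]
orientation: [-1.412, 0.804, 0.815]
contact_force: [0.5, -0.9, 0.3]
grip_width: 1.001
```

```bash
python3 -c "
from h import *
go([549,-394,190],down(np.radians(-7)))"
```

```text
dp [8.0, -8.05, -68.66] ang [7.0, 2.3, 30.3] q6 -0.83 t 8.57
```

>>> servo_tool:
  moves:
    - {"dp":[8.0,-8.05,-68.66],"angular":[7.0,2.3,30.3],"fingers":1}
    - {"dp":[8.0,-8.05,-68.66],"angular":[7.0,2.3,30.3],"fingers":1}
    - {"dp":[8.0,-8.05,-68.66],"angular":[7.0,2.3,30.3],"fingers":1}
    - {"dp":[8.0,-8.05,-68.66],"angular":[7.0,2.3,30.3],"fingers":1}
    - {"dp":[8.0,-8.05,-68.66],"angular":[7.0,2.3,30.3],"fingers":1}

```text
time: 9.2
tcp_pos: [487.4, -19.4, 205.6]
orientation: [-1.12, 1.264, 1.116]
contact_force: [0.4, -0.1, 0.7]
grip_width: 0.999
```

```bash
python3 -c "
from h import *
go([549,-394,190],down(np.radians(-7)))"
```

```text
dp [1.61, -10.71, -36.42] ang [-0.0, -0.1, 0.1] q6 -1.56 t 9.20
```

>>> servo_tool:
  moves:
    - {"dp":[1.61,-10.71,-36.42],"angular":[0,0,0],"fingers":1}
    - {"dp":[1.61,-10.71,-36.42],"angular":[0,0,0],"fingers":1}
    - {"dp":[1.61,-10.71,-36.42],"angular":[0,0,0],"fingers":1}
    - {"dp":[1.61,-10.71,-36.42],"angular":[0,0,0],"fingers":1}
    - {"dp":[1.61,-10.71,-36.42],"angular":[0,0,0],"fingers":1}

```text
time: 9.82
tcp_pos: [537.9, -327.4, 193.1]
orientation: [-1.121, 1.264, 1.115]
contact_force: [1.0, 1.0, 0.6]
grip_width: 0.999
```

>>> servo_tool:
  moves:
    - {"dp":[0.1,-1.0,-7.0],"angular":[0,0,0],"fingers":1}
    - {"dp":[0.1,-1.0,-7.0],"angular":[0,0,0],"fingers":1}

```text
time: 10.07
tcp_pos: [538.1, -402.0, 190.8]
orientation: [-1.117, 1.267, 1.112]
contact_force: [-0.0, -0.3, -0.4]
grip_width: 0.998
```

```bash
python3 -c "
from h import *
d=cam('wrist');save(d,'w7.png');c,a=pack(cloud(d),(549,-394),np.radians(-7))
go([c[0],c[1],80],down(a));go([c[0],c[1],40],down(a))"
```

```text
pack [ 547.4 -396.1] [42.1 69.9] yaw -6.9 topz 55.5 3854
dp [11.12, -0.8, 0.65] ang [-0.3, -0.1, 0.1] q6 -2.14 t 10.12
dp [15.12, -0.79, 0.66] ang [-0.3, -0.1, 0.1] q6 -2.14 t 10.12
```

View pics/w7.png

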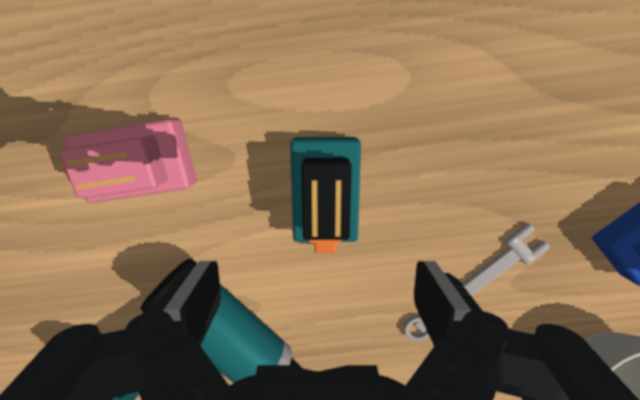

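>>> servo_tool:
  moves:
    - {"dp":[5,-0.85,0.75],"angular":[-0.3,0,0],"fingers":1}
    - {"dp":[7,-0.85,0.75],"angular":[-0.3,0,0],"fingers":1}
    - {"dp":[7,-0.85,0.75],"angular":[-0.3,0,0],"fingers":1}

```text
time: 10.5
tcp_pos: [547.5, -393.7, 119.7]
orientation: [-1.12, 1.264, 1.121]
contact_force: [-0.3, -0.0, -0.1]
grip_width: 1.001
```

```bash
python3 -c "
from h import *
d=cam('wrist');c,a=pack(cloud(d),(548,-395),np.radians(-7))
go([c[0],c[1],40.5],down(a));print(r.read_state()['tcp_pos'])"
```

```text
pack [ 547.3 -396.2] [42.  69.3] yaw -6.9 topz 55.5 6663
dp [8.15, 0.08, -0.16] ang [0.0, -0.1, 0.1] q6 -2.13 t 10.55
[ 548.10421824 -394.51081358  121.96422334]
```

>>> servo_tool:
  moves:
    - {"dp":[4,0.05,-0.12],"angular":[0,0,0],"fingers":1}
    - {"dp":[8.1,0.05,-0.12],"angular":[0,0,0],"fingers":1}
    - {"dp":[8.1,0.05,-0.12],"angular":[0,0,0],"fingers":1}
    - {"dp":[8.1,0.05,-0.12],"angular":[0,0,0],"fingers":0}
    - {"dp":[8.1,0.05,-0.12],"angular":[0,0,0],"fingers":-1}

```text
time: 11.18
tcp_pos: [548.9, -396.8, 44.4]
orientation: [-1.127, 1.263, 1.113]
contact_force: [1.0, -0.0, -0.5]
grip_width: 0.606
```

>>> servo_tool:
  moves:
    - {"dp":[0,0,0],"angular":[0,0,0],"fingers":-1}
    - {"dp":[0,0,0],"angular":[0,0,0],"fingers":-1}
    - {"dp":[0,0,0],"angular":[0,0,0],"fingers":-1}
    - {"dp":[0,0,0],"angular":[0,0,0],"fingers":-1}
    - {"dp":[0,0,0],"angular":[0,0,0],"fingers":-1}

```text
time: 11.8
tcp_pos: [549.2, -397.1, 45.2]
orientation: [-1.128, 1.263, 1.112]
contact_force: [-0.5, -0.2, 4.8]
grip_width: 0.475
```

>>> servo_tool:
  moves:
    - {"dp":[-2,0,0],"angular":[0,0,0],"fingers":-1}
    - {"dp":[-7,0,0],"angular":[0,0,0],"fingers":-1}
    - {"dp":[-13,0,0],"angular":[0,0,0],"fingers":-1}
    - {"dp":[-19,0,0],"angular":[0,0,0],"fingers":-1}

```text
time: 12.3
tcp_pos: [547.4, -395.5, 237.2]
orientation: [-1.127, 1.263, 1.113]
contact_force: [1.4, -1.2, -3.8]
grip_width: 0.476
```

```bash
python3 -c "
from h import *
p,T=place(-1,80,dx=1);go(p+[-25,0,90],T)"
```

```text
dp [-1.36, 17.11, 57.0] ang [-6.9, -2.2, -29.5] q6 -2.13 t 12.30
```

>>> servo_tool:
  moves:
    - {"dp":[-1.36,1.8,6],"angular":[-0.7,-0.2,-3],"fingers":-1}
    - {"dp":[-1.36,3.6,12],"angular":[-1.4,-0.4,-6],"fingers":-1}
    - {"dp":[-1.36,5.4,18],"angular":[-2.1,-0.7,-9],"fingers":-1}
    - {"dp":[-1.36,7.2,24],"angular":[-2.8,-0.9,-12],"fingers":-1}
    - {"dp":[-1.36,9,30],"angular":[-3.5,-1.1,-15],"fingers":-1}

```text
time: 12.92
tcp_pos: [493.4, -87.8, 248.9]
orientation: [-1.284, 1.036, 0.967]
contact_force: [0.2, 1.8, -3.2]
grip_width: 0.473
```

```bash
python3 -c "
from h import *
p,T=place(-1,80,dx=1);go(p+[-25,0,90],T)"
```

```text
dp [-1.32, 6.21, 27.56] ang [-3.4, -1.1, -14.4] q6 -1.80 t 12.93
```

>>> servo_tool:
  moves:
    - {"dp":[-1.32,1.3,6],"angular":[-0.7,-0.2,-3],"fingers":-1}
    - {"dp":[-1.32,2.7,12],"angular":[-1.4,-0.4,-6],"fingers":-1}
    - {"dp":[-1.32,4,18],"angular":[-2.1,-0.7,-9],"fingers":-1}
    - {"dp":[-1.32,5.4,23],"angular":[-2.8,-0.9,-12],"fingers":-1}
    - {"dp":[-1.32,6.2,27.56],"angular":[-3.4,-1.1,-14.4],"fingers":-1}

```text
time: 13.55
tcp_pos: [444.6, 192.6, 246.9]
orientation: [-1.414, 0.812, 0.821]
contact_force: [1.0, -0.4, -3.1]
grip_width: 0.478
```

```bash
python3 -c "
from h import *
go(*place(-1,55,off=45,dx=1))"
```

```text
dp [11.23, 2.21, -0.19] ang [0.1, 0.1, 0.0] q6 -1.10 t 13.55
```

>>> servo_tool:
  moves:
    - {"dp":[4,2.21,-0.19],"angular":[0,0,0],"fingers":-1}
    - {"dp":[9,2.21,-0.19],"angular":[0,0,0],"fingers":-1}
    - {"dp":[11.23,2.21,-0.19],"angular":[0,0,0],"fingers":-1}
    - {"dp":[11.23,2.21,-0.19],"angular":[0,0,0],"fingers":-1}

```text
time: 14.05
tcp_pos: [480.5, 190.4, 136.5]
orientation: [-1.414, 0.817, 0.823]
contact_force: [-0.5, -0.3, -3.4]
grip_width: 0.476
```

```bash
python3 chk.py w8.png -1; python3 -c "
from h import *
go(*place(-1,18,off=45,dx=1))"
```

```text
body top h 83.0 (28=seated) centre [ -3.6 -51.2] [62.6 97.7] 89.7771224975586 bounds [-52.4 -82.3  79. ] [ 45.4 -19.7  87. ] 6204
tcp in deck [ -0.9 -50.6  98.8] F [-0.5 -0.3 -3.4]
dp [3.71, -0.05, 0.02] ang [0.1, 0.0, -0.1] q6 -1.08 t 14.10
```

>>> servo_tool:
  moves:
    - {"dp":[2,-0.2,0.08],"angular":[0,0,0],"fingers":-1}
    - {"dp":[3.7,-0.3,0.08],"angular":[0,0,0],"fingers":-1}
    - {"dp":[3.7,-0.3,0.08],"angular":[0,0,0],"fingers":-1}
    - {"dp":[3.7,-0.3,0.08],"angular":[0,0,0],"fingers":-1}

```text
time: 14.6
tcp_pos: [502.3, 192.0, 109.5]
orientation: [-1.414, 0.812, 0.82]
contact_force: [-0.3, -0.0, -3.3]
grip_width: 0.475
```

```bash
python3 chk.py w9.png -1
```

```text
body top h 48.6 (28=seated) centre [  2.3 -49.5] [62.4 98.4] 89.52702331542969 bounds [-46.8 -80.4  44.6] [ 51.7 -18.1  52.6] 6209
tcp in deck [  4.5 -49.1  64.5] F [-0.3 -0.  -3.3]
```

>>> servo_tool:
  moves:
    - {"dp":[0.6,0.2,-0.05],"angular":[0,0,0],"fingers":-1}
    - {"dp":[1.2,0.2,-0.05],"angular":[0,0,0],"fingers":-1}
    - {"dp":[1.7,0.2,-0.05],"angular":[0,0,0],"fingers":-1}
    - {"dp":[2.0,0.2,-0.05],"angular":[0,0,0],"fingers":-1}
    - {"dp":[2.0,0.2,-0.05],"angular":[0,0,0],"fingers":-1}

```text
time: 15.28
tcp_pos: [509.7, 191.7, 91.6]
orientation: [-1.413, 0.814, 0.822]
contact_force: [-21.0, -2.2, 13.3]
grip_width: 0.478
```

```bash
python3 chk.py w10.png -1
```

```text
body top h 29.2 (28=seated) centre [ -0.4 -49.4] [97.9 62.5] 0.17464976012706757 bounds [-49.4 -80.7  25.2] [ 48.6 -18.3  33. ] 6207
tcp in deck [  1.9 -49.5  45.3] F [-21.   -2.2  13.3]
```

Pressing on the floor (body top reads 29 mm, as for pack A), so release.

>>> servo_tool:
  moves:
    - {"dp":[0,0,0],"angular":[0,0,0],"fingers":-1}
    - {"dp":[0,0,0],"angular":[0,0,0],"fingers":-0.4}
    - {"dp":[0,0,0],"angular":[0,0,0],"fingers":0.3}
    - {"dp":[0,0,0],"angular":[0,0,0],"fingers":0.8}

```text
time: 15.82
tcp_pos: [510.2, 191.9, 92.1]
orientation: [-1.413, 0.813, 0.821]
contact_force: [-0.4, 0.5, -0.4]
grip_width: 0.846
```

>>> servo_tool:
  moves:
    - {"dp":[-3,0,0],"angular":[0,0,0],"fingers":0.8}
    - {"dp":[-8,0,0],"angular":[0,0,0],"fingers":0}
    - {"dp":[-13,0,0],"angular":[0,0,0],"fingers":-1}
    - {"dp":[-15,0,0],"angular":[0,0,0],"fingers":-1}

```text
time: 16.32
tcp_pos: [435.5, 191.8, 226.0]
orientation: [-1.413, 0.807, 0.818]
contact_force: [0.0, -0.0, -0.3]
grip_width: 0.263
```

```bash
python3 chk.py w11.png -1;python3 chk.py w12.png 1; python3 -c "
from h import *
d=cam('wrist');P=cloud(d);hs=cv2.cvtColor(d['frame'],cv2.COLOR_RGB2HSV);m=((hs[...,0]<6)|(hs[...,0]>174))&(hs[...,1]>170)&(np.abs(P[...,1]-73)<30)&(P[...,2]>75)
print('knob',np.nanmedian(P[m],0),np.nanmin(P[m],0),np.nanmax(P[m],0),m.sum())"
```

```text
body top h 29.5 (28=seated) centre [ -1.3 -49.7] [97.4 62.8] 0.19206833839416504 bounds [-50.  -81.2  25.5] [ 47.5 -18.4  32.9] 2676
tcp in deck [  4.7 -49.  198.8] F [ 0.  -0.  -0.3]
body top h 29.4 (28=seated) centre [-0.8 48.8] [62.1 97.7] 89.84588623046875 bounds [-49.6  17.7  25.4] [48.  79.9 33.4] 2357
tcp in deck [  5.5 -48.7 200.1] F [0.7 0.6 2.8]
knob [492.24059132  75.5305429  101.86559624] [485.51274945  63.36241181  89.40586064] [505.97727876  84.78031123 108.69650773] 659
```

View pics/w12.png

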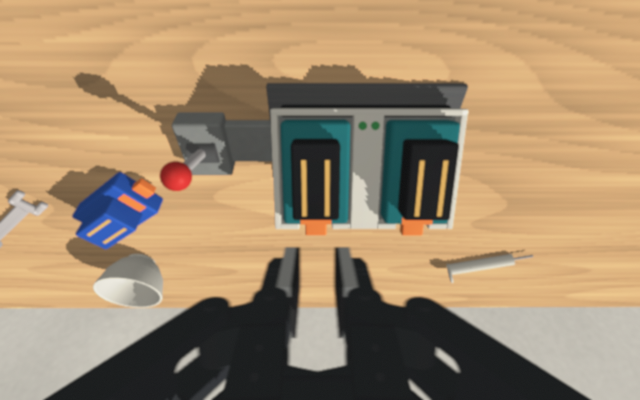

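Both packs lie flush in their bays, with tabs at (316,228) and (413,228) through the gaps. The knob at (176,176) is still leaning towards the robot. Now the switch, with shut fingers pointing down.

```bash
python3 -c "
from h import *
go([445,72,170],down(0))"
```

```text
dp [5.01, 1.91, -11.99] ang [0.3, 0.2, 30.1] q6 -1.08 t 16.48
```

>>> servo_tool:
  moves:
    - {"dp":[5.01,1.91,-11.99],"angular":[0.3,0.2,30.1],"fingers":-1}
    - {"dp":[5.01,1.91,-11.99],"angular":[0.3,0.2,30.1],"fingers":-1}
    - {"dp":[5.01,1.91,-11.99],"angular":[0.3,0.2,30.1],"fingers":-1}
    - {"dp":[5.01,1.91,-11.99],"angular":[0.3,0.2,30.1],"fingers":-1}
    - {"dp":[5.01,1.91,-11.99],"angular":[0.3,0.2,30.1],"fingers":-1}

```text
time: 17.1
tcp_pos: [444.8, 72.4, 169.1]
orientation: [-1.209, 1.208, 1.209]
contact_force: [-0.3, 1.3, -0.4]
grip_width: 0.001
```

```bash
python3 -c "
from h import *
go([445,72,91],down(0));go([540,72,91],down(0))"
```

```text
dp [7.81, -0.02, -0.04] ang [0.0, 0.0, 0.0] q6 -1.49 t 17.10
dp [7.81, -9.52, -0.04] ang [0.0, 0.0, 0.0] q6 -1.49 t 17.10
```

>>> servo_tool:
  moves:
    - {"dp":[4,0,0],"angular":[0,0,0],"fingers":-1}
    - {"dp":[7.8,0,0],"angular":[0,0,0],"fingers":-1}
    - {"dp":[7.8,0,0],"angular":[0,0,0],"fingers":-1}
    - {"dp":[7.8,-1.5,0],"angular":[0,0,0],"fingers":-1}

```text
time: 17.6
tcp_pos: [460.0, 73.2, 93.0]
orientation: [-1.212, 1.205, 1.208]
contact_force: [-0.2, -0.2, 0.4]
grip_width: -0.0
```

>>> servo_tool:
  moves:
    - {"dp":[0,-1.5,0],"angular":[0,0,0],"fingers":-1}
    - {"dp":[0,-3,0],"angular":[0,0,0],"fingers":-1}
    - {"dp":[0,-4.5,0],"angular":[0,0,0],"fingers":-1}
    - {"dp":[0,-6,0],"angular":[0,0,0],"fingers":-1}
    - {"dp":[0,-7.5,0],"angular":[0,0,0],"fingers":-1}

```text
time: 18.23
tcp_pos: [536.0, 74.2, 96.1]
orientation: [-1.214, 1.201, 1.206]
contact_force: [0.2, 0.5, -0.0]
grip_width: 0.006
```

Run:
```python
from h import *
go([545,72,91],down(0))
d=cam('side');P=cloud(d);hs=cv2.cvtColor(d['frame'],cv2.COLOR_RGB2HSV)
m=((hs[...,0]<6)|(hs[...,0]>174))&(hs[...,1]>150)&(np.abs(P[...,1]-72)<35)&(P[...,2]>60)
print('knob',np.nanmedian(P[m],0),np.nanmin(P[m],0),np.nanmax(P[m],0),m.sum())
```

```text
dp [0.51, -0.89, -0.22] ang [0.2, 0.1, 0.4] q6 -1.50 t 18.23
knob [556.09325247  65.2627721  105.75994713] [547.54603926  57.33365351  90.85218534] [566.95987447  84.260431   114.86620938] 50
```

Lever is moving; push slowly to the stop.

>>> servo_tool:
  moves:
    - {"dp":[0.5,-0.5,-0.2],"angular":[0,0,0],"fingers":-1}
    - {"dp":[0.5,-0.9,-0.2],"angular":[0,0,0],"fingers":-1}
    - {"dp":[0.5,-0.9,-0.2],"angular":[0,0,0],"fingers":-1}

```text
time: 18.65
tcp_pos: [546.3, 72.2, 91.6]
orientation: [-1.215, 1.2, 1.205]
contact_force: [-1.3, 1.1, 0.5]
grip_width: 0.003
```

>>> servo_tool:
  moves:
    - {"dp":[0,-0.3,0],"angular":[0,0,0],"fingers":-1}
    - {"dp":[0,-0.5,0],"angular":[0,0,0],"fingers":-1}
    - {"dp":[0,-0.5,0],"angular":[0,0,0],"fingers":-1}

```text
time: 19.02
tcp_pos: [547.3, 72.3, 91.3]
orientation: [-1.21, 1.209, 1.214]
contact_force: [-24.1, -1.2, 13.5]
grip_width: -0.003
```

```bash
cat > kn.py <<'E'
from h import *
d=cam('side');P=cloud(d);hs=cv2.cvtColor(d['frame'],cv2.COLOR_RGB2HSV)
m=((hs[...,0]<6)|(hs[...,0]>174))&(hs[...,1]>150)&(np.abs(P[...,1]-72)<35)&(P[...,2]>60)
q=P[m];c=np.linalg.lstsq(np.c_[2*q,np.ones(len(q))],(q**2).sum(1),rcond=None)[0][:3]
print('knob med',np.nanmedian(q,0),q.min(0),q.max(0),len(q),'sphere',c)
s=r.read_state();print(s['tcp_pos'],s['contact_force'])
save(d,'s_%.2f.png'%s['time'])
E
python3 kn.py
```

```text
knob med [568.16366387  65.63180386 100.26497485] [559.69100191  57.29569626  86.58720655] [578.83560317  76.91937966 107.77415136] 49 sphere [567.96991888  70.14958385  96.91558421]
[547.26696588  72.28967527  91.29693452] [-24.08708399  -1.37628512  13.43587293]
```

At the stop (24 N resisting). Back off and raise.

>>> servo_tool:
  moves:
    - {"dp":[0,2,0],"angular":[0,0,0],"fingers":-1}
    - {"dp":[0,7,0],"angular":[0,0,0],"fingers":-1}
    - {"dp":[-4,10,0],"angular":[0,0,0],"fingers":-1}
    - {"dp":[-9,12,0],"angular":[0,0,0],"fingers":-1}
    - {"dp":[-12,12,0],"angular":[0,0,0],"fingers":-1}

```text
time: 19.7
tcp_pos: [427.2, 71.9, 214.6]
orientation: [-1.213, 1.205, 1.21]
contact_force: [0.1, -1.0, -1.1]
grip_width: -0.002
```

>>> servo_tool:
  moves:
    - {"dp":[0,0,-4],"angular":[0,0,0],"fingers":-1}
    - {"dp":[0,0,-8],"angular":[0,0,0],"fingers":-1}
    - {"dp":[0,0,-8],"angular":[0,0,0],"fingers":-1}

```text
time: 20.08
tcp_pos: [427.5, -10.0, 214.8]
orientation: [-1.211, 1.206, 1.207]
contact_force: [0.5, 0.3, -0.3]
grip_width: 0.001
```

```bash
python3 kn.py
python3 - <<'E'
from h import *
d=cam('top');e=cam('side');z=np.load('deck.npz')
P0=np.load('pics/top0.npz')['P'];P=cloud(d)
def box(P,v,u):
    q=P[v[0]:v[1],u[0]:u[1]].reshape(-1,3);return q[q[:,2]>7].mean(0).round(1)
for n,v,u in(('tub',(90,140),(280,330)),('wrench',(130,185),(331,392)),('block',(268,300),(420,450))):print(n,box(P0,v,u),box(P,v,u))
L=(P-z['o'])@z['D'];hs=cv2.cvtColor(d['frame'],cv2.COLOR_RGB2HSV)
for s in(1,-1):
    m=(hs[...,0]>80)&(hs[...,0]<100)&(hs[...,1]>100)&(np.abs(L[...,1]-50*s)<48)&(np.abs(L[...,0])<70);q=L[m];print(s,np.median(q,0),q.min(0),q.max(0),m.sum())
a=cv2.resize(d['frame'][150:260,120:320],(800,440));b=e['frame'][90:250,220:420]
cv2.imwrite('pics/fin.png',cv2.resize(np.vstack([cv2.resize(d['frame'][170:260,120:280],(480,270)),cv2.resize(e['frame'][100:220,240:400],(480,330))]),None,fx=1,fy=1)[...,::-1])
E
```

```text
knob med [566.09040194  66.71951558  99.79068854] [554.1230245   60.38408957  85.91071391] [578.75075904  77.18313816 108.60961271] 57 sphere [567.183744    71.29097373  96.59223962]
[427.4601242   -8.84487833 214.69896702] [-1.04569006  0.84005391 -0.09558521]
tub [793.6 -97.2  33.3] [794.1 -97.3  33.5]
wrench [ 675.4 -244.1    9.2] [ 676.8 -244.7    9.2]
block [ 337.  -432.9   53.3] [ 337.2 -432.5   54.2]
1 [14.96773462 25.70388556 25.66026776] [-46.00969293  17.68278196   7.21382248] [53.22681525 79.94877462 58.28662783] 327
-1 [ 14.87347136 -72.99564201  26.56955507] [-45.40061678 -81.0654447    7.02874535] [ 53.82751609 -20.97804646  62.3940559 ] 318
```

View pics/fin.png

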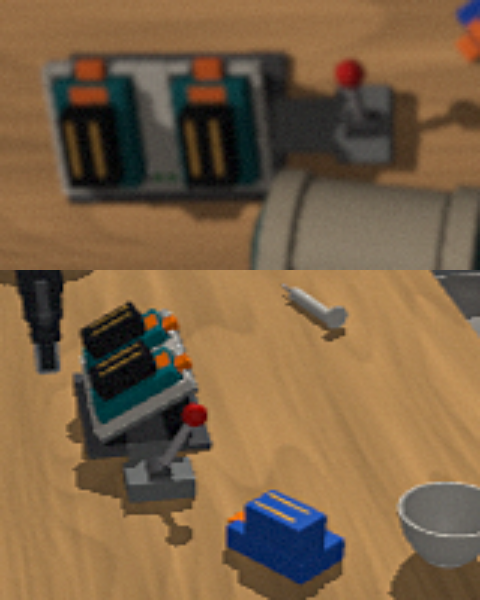

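The final picture shows both packs flat with their tabs through the gaps, and the lever leaning away from the robot. The arm is clear of everything.

```bash
python3 -c "
from plant import r
print(r.close_job())"
```

```text
the job is handed in; nothing more can be done
None
```

Both teal packs are in the charging deck, tabs uphill through the gaps, and the switch lever is pushed over away from the robot. I handed the job in at about 20 s; the hand-in reports no verdict.

- **Packs:** I held each one until it pressed on the bay floor, then let go. Afterwards both sat level with the slope and within about 1.5 mm of the bay centres. Their body tops read about 29.4 mm against a nominal 28, and both bays read alike.
- **Switch:** I pushed the lever after both packs were released, until it stopped with 24 N resisting. After I backed off, the knob's fitted centre was at x ≈ 567 mm against about 569 mm for fully on, an angle of about 0.98. That is within the 2 mm camera calibration.
- **Bystanders:** the tub, wrench and steel block read within 1.5 mm of where they started, which is measuring noise.

No check failed.

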